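Clear the stage ledge and press the label holder home under its lip

TASK

Using the bench brush, sweep the three brass offcuts off the stage's ledge into the catch tray beside it (no touching them with the fingers), and stand the brush upright back on the bench. Then lay the label holder flat on the ledge, push its front edge straight in under the lip against the spring until it is fully home, and finish while still holding it there: the spring throws it out if you let go. Leave the other things on the bench alone.

Things in the scene. Friction and masses are not known exactly. Their poses are not given: they have to be found in the camera images.
- stage: Fixed dark stage block, 170 x 200 x 30 mm high. Origin: on the bench under it; z up. Its flat steel top is the ledge, open for local x = -80 to 30, y = -100 to 100 mm. From x = 30 to 90 stands the lip housing (y = -60 to 60, top at z = 50) with a slot in its -x face. A catch tray is fixed to its -y side. A knob sticks out 18 mm low on the +y side at x = 60.
- ledge (a point): Middle of the ledge's upper face, 30 mm above the bench; axes as the stage.
- lip_mouth (a point): Middle of the slot mouth at ledge height, on the housing's front face (stage x = 30). The slot is 70 wide (y), 10 high, roofed by the lip; the holder goes in along the stage's +x. 26 mm inside, two fixed shoulders form the hard stop; between them a 26 mm wide sprung plunger reaches 12 mm towards the mouth.
- tray_floor (a point): Middle of the catch tray's inner floor, 5 mm above the bench. Inside it spans stage x = -80 to 30, y = -100 (the ledge's edge) to -190 mm; its walls are 26 mm high, lower than the ledge.
- plunger (a joint): Travel of the sprung plunger in the slot, m: 0 at rest, 0.012 when the holder's front edge is against the shoulders (home). Pushes back with about 2.3 N at first touch, 5.3 N when home (friction on the ledge adds to it). A thin brass pin on it comes out of the back of the housing, 7 mm at rest and 19 mm when home.
- holder: Label holder: flat black plate 90 (x) x 56 (y) x 5 mm with a blank card on it and an upright grip tab 14 (x) x 30 (y) mm, reaching 45 mm above the plate's underside, centred at local x = -25 mm (rearward). Origin: centre of underside; +x towards the front edge that goes under the lip. About 70 g. On the bench on one side of the stage.
- brush: Bench brush standing on its stiff bristles (a rigid block): head 90 (x) x 22 (y), 30 mm high (wood back 92 x 24), on it an upright wooden handle 30 (x) x 22 (y) mm from 30 to 75 mm height. Origin: centre of the underside. About 110 g. Stands on the bench on the other side of the stage from the holder.
- offcut_a: Brass offcut, 20 x 14 x 12 mm high, lying on the ledge. Origin: its centre.
- offcut_b: Brass offcut, 18 x 18 x 10 mm high, lying on the ledge. Origin: its centre.
- offcut_c: Brass offcut, 24 x 12 x 12 mm high, lying on the ledge. Origin: its centre.
- solvent_bottle: Bystander: white bottle, 60 mm diameter, 150 mm tall. Origin: centre of its underside.
- jar: Bystander: small glass jar, 52 mm diameter, 50 mm tall. Origin: centre of its underside.
- chuck_disc: Bystander: flat brass disc, 90 mm diameter, 20 mm high. Origin: centre of its underside.
- objective: Bystander: microscope objective standing on the bench, 36 mm diameter, 46 mm tall. Origin: centre of its underside.
- mug: Bystander: white mug, 80 mm diameter, 90 mm tall. Origin: centre of its underside.
- slide_box: Bystander: grey slide box, 60 x 100 x 30 mm. Origin: centre of its underside.
Mind the look-alikes: they are no part of the job. What is shaped like the brush but purple or red is not meant.

How it is judged:
By the outcome, as a careful person would: the job done as asked, in the order asked, and still so for the second after the job is handed in, while the arm keeps its last pose, push and grip.
It also fails if it takes over 72 s, if anything falls off the work surface, if the arm or the gripper's body presses on something with over 40 N, if the wrist force passes 120 N, or if a joint passes its speed limit or range.

ROBOT

A 6-joint arm with a two-finger parallel gripper is mounted at the origin on the work surface. World frame = base frame: x ahead of the robot, y to its left, z up, the work surface at z = 0. Lengths are in m, angles in rad, forces in N, time in s.
With the tool pointing down it reaches from about 0.25 to 0.775 m from the base axis. Payload 4 kg.
Tool frame: the origin (TCP) lies at the centre of the arm's flange, where the gripper is bolted on; the fingertips stand ahead of it and the grasp point (between the pads) lies 180 mm ahead of it (robot.tcp_to_tips is the z of the fingertips in the tool frame, in m); z points along the fingers, y is the direction in which the jaws open and shut (so a half turn about z gives the same grasp; the last joint's range is limited). The gripper opens to 94 mm and grips with 3 to 60 N. Pads are 16 mm wide; open, the fingers measure 119 mm over their backs; the gripper's body (75 mm by 177 mm) begins 78 mm behind the grasp point.
Start: joints at [1.047, 0.087, 1.371, -0, 1.684, -0.103], TCP at [0.225, 0.502, 0.405] pointing down, gripper open.
Joint ranges: [-3.1, 3.1], [-0.76, 2.03], [0.27, 2.55], [-1.08, 4.22], [0.17, 2.65], [-2.57, 2.57]. Speed limits (rad/s): [2.79, 2.79, 3.14, 3.14, 3.14, 3.14].

INTERFACE

Orientations are given as [roll, pitch, yaw] about the fixed x, y, z axes, in that order (R = Rz(yaw) Ry(pitch) Rx(roll)).
In Python, from bench import robot gives the robot as it stands.
- The arm moves only by the tool move_arm, never from a script. Its argument "increments" is a list that holds one entry, the list of rows, each a list of 7 numbers: the opening, from 0 (shut) to 1 (fully open), then the shift along the tool's x, y, z as a fraction of full scale, then the turn, a rotation vector about the tool's x, y, z as a fraction of full scale. In form: [[[jaw, dx, dy, dz, rx, ry, rz], ...]]. A call has 1 to 8 rows; each row is the pose to reach, as a shift and turn from the pose commanded when the call began, along the tool's axes at that moment; what a row does not reach only later rows make up. Full scale, the value 1, is 0.1 m for a shift and pi/2 rad for a turn. A row lasts 1/12 s, in which the tool goes at most 41.7 mm and 7.16 degrees, less where a joint would pass 70% of its speed; a pose out of reach is approached as far as the arm can. A call with a number of a shift or a turn outside -1 to 1 is refused whole. A call with a gripper value outside its range is refused whole. The fingers move at their own pace and stop on an object; the grip force is fixed at half the most. Time passes only in rows, so rows that repeat a pose let the fingers close. It gives the time, the measured TCP pose, the force and the opening at its end, in the units of the state.
- robot.get_obs(): the state, without advancing time (a new reading comes with each control period).
- robot.snapshot(name): name is "scene" or "top" or "wrist"; returns (picture, depth): 420x560x3 uint8, red, green, blue; 420x560 float32, m along the optical axis (not along the pixel's ray), 0 where there is no reading.
- robot.camera_params(name): a dict with "mtx" (3x3 intrinsics, pixels), "R" (3x3) and "t" (3): a world point X has camera coordinates R X + t. Camera axes: x right, y down, z forward; pixel columns grow to the right and rows downward; lengths in m; the calibration is good to about 2 mm. A picture is of the moment at which its call begins: read the wrist's pose just before it. camera_params takes no time and is no camera call; for the wrist camera it gives the pose at the moment of the call.
- robot.close_job(): hands the job in, once; it reports no verdict.
The state is a dict: "time": time; "joint_positions": joint angles; "qvel": joint speeds; "joint_torque": joint torques, N m; "tool_pos": TCP position; "ee_rot": TCP orientation; "wrist_force": force on the tool from outside, world axes, zero at the start; "wrist_torque": the same for the moment, N m; "width": finger opening in m.
Only numpy, scipy, OpenCV 4.12 (cv2) and the standard library are available. Lean on these libraries where they do the work, as an engineer would, in place of code of your own. Each camera call takes 0.05 s, during which the arm holds its last target.

## Working session

There is one attempt and no reset: what is moved stays moved. The work goes in short steps, Python scripts to look and compute and a tool call to move; the robot and the scene stay as the last step left them, time stands still between calls to the robot, and variables do not carry over. Pictures are saved under pics/ and viewed, and the job is handed in when it is done.

Besides the shell and the picture viewer there is one more tool, called as name([rows], argument=value, ...), one row to a line, values as JSON. move_arm: Moves the arm, as the interface text tells. Its arguments: {"type":"object","properties":{"increments":{"type":"array","items":{"type":"array","items":{"type":"array","items":{"type":"number","minimum":-1,"maximum":1}}}}},"required":["increments"]}

```bash
ls; mkdir -p pics
python3 - <<'E'
from bench import robot
import cv2, numpy as np
o=robot.get_obs(); print({k:np.round(v,3) for k,v in o.items()})
print(robot.tcp_to_tips)
for n in ["scene","top"]:
    p,d=robot.snapshot(n); cv2.imwrite(f"pics/{n}0.png",p[:,:,::-1]); np.save(f"pics/{n}0.npy",d)
    c=robot.camera_params(n); print(n,c)
    np.savez(f"pics/{n}0cam.npz",**c)
E
```

```text
pics
{'time': np.float64(0.0), 'joint_positions': array([ 1.047,  0.088,  1.372, -0.   ,  1.684, -0.103]), 'qvel': array([ 0.   ,  0.001,  0.002, -0.001, -0.   , -0.001]), 'joint_torque': array([-0.0000e+00, -3.4016e+01, -3.0243e+01,  7.2000e-02,  3.3000e-02,
       -0.0000e+00]), 'tool_pos': array([0.225, 0.502, 0.404]), 'ee_rot': array([-3.139, -0.   ,  2.721]), 'wrist_force': array([-0.374,  0.839,  0.458]), 'wrist_torque': array([-0.034,  0.054, -0.008]), 'width': np.float64(0.094)}
0.1992
scene {'mtx': array([[439.89477899,   0.        , 273.35453404],
       [  0.        , 439.89477899, 205.58590282],
       [  0.        ,   0.        ,   1.        ]]), 'R': array([[ 0.76617117,  0.64246905,  0.01467183],
       [ 0.35402895, -0.40292044, -0.8439897 ],
       [-0.53632568,  0.65183483, -0.53615867]]), 't': array([-0.41771498, -0.13008058,  1.34100198])}
top {'mtx': array([[405.49093921,   0.        , 274.97346595],
       [  0.        , 405.49093921, 205.72145194],
       [  0.        ,   0.        ,   1.        ]]), 'R': array([[ 0.02126979, -0.99977041, -0.00259224],
       [-0.99757981, -0.02105136, -0.06626736],
       [ 0.06619758,  0.00399546, -0.99779854]]), 't': array([-0.00717415,  0.53385716,  0.99377862])}
```

View pics/scene0.png

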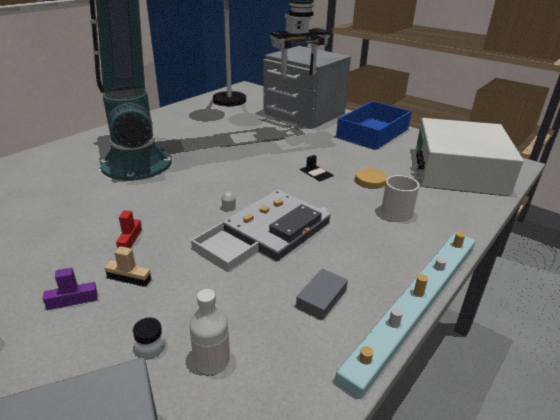

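View pics/top0.png

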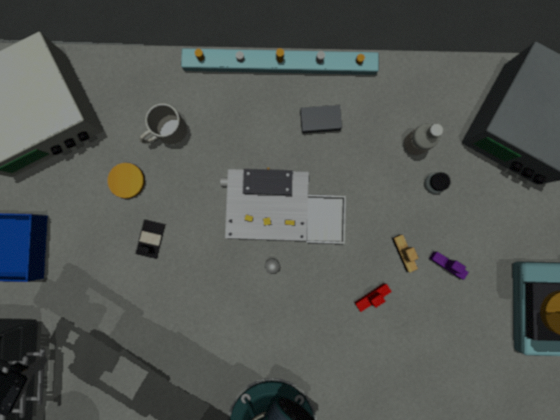

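The top view shows the stage at about (267,205) with the lip up (+x) and the tray to its right. The brush is at (404,253), the holder at (151,239), and three offcuts sit at about (248,218), (267,221) and (290,223). I'll zoom in and measure.

```bash
cat > h.py <<'E'
import numpy as np, cv2
from scipy.spatial.transform import Rotation as Ro
def cam(n): 
    c=np.load(f"pics/{n}cam.npz"); return {k:c[k] for k in c}
def ray(c,uv,z):
    uv=np.atleast_2d(np.asarray(uv,float))
    p=np.c_[uv,np.ones(len(uv))]@np.linalg.inv(c['mtx']).T
    d=p@c['R']; o=-c['R'].T@c['t']
    s=(z-o[2])/d[:,2]
    return o+s[:,None]*d
def proj(c,X):
    X=np.atleast_2d(X); q=(X@c['R'].T+c['t'])@c['mtx'].T
    return q[:,:2]/q[:,2:]
def snap(robot,n,tag):
    c=robot.camera_params(n); np.savez(f"pics/{tag}cam.npz",**c)
    p,d=robot.snapshot(n); cv2.imwrite(f"pics/{tag}.png",p[:,:,::-1]); np.save(f"pics/{tag}.npy",d)
    return p,d,c
def rect(c,mask,z,minarea=20):
    n,l,s,ce=cv2.connectedComponentsWithStats(mask.astype(np.uint8))
    out=[]
    for i in range(1,n):
        if s[i,4]<minarea: continue
        ys,xs=np.nonzero(l==i); P=ray(c,np.c_[xs,ys],z)[:,:2]*1000
        r=cv2.minAreaRect(P.astype(np.float32)); out.append((s[i,4],ce[i].round(1),np.round(P.mean(0),1),np.round(r[0],1),np.round(r[1],1),round(r[2],1)))
    return out
E
python3 - <<'E'
from h import *
p=cv2.imread("pics/top0.png"); s=cv2.imread("pics/scene0.png")
cv2.imwrite("pics/z1.png",np.hstack([cv2.resize(p[155:260,120:350],None,fx=3.4,fy=3.4,interpolation=cv2.INTER_CUBIC)]))
cv2.imwrite("pics/z2.png",cv2.resize(s[150:290,60:340],None,fx=2.8,fy=2.8,interpolation=cv2.INTER_CUBIC))
c=cam("top0"); d=np.load("pics/top0.npy")
hsv=cv2.cvtColor(p,cv2.COLOR_BGR2HSV)
for u,v in [(404,253),(404,262),(400,243),(151,239),(267,195),(285,205)]: print(u,v,hsv[v,u],d[v,u])
m=(hsv[...,0]>10)&(hsv[...,0]<30)&(hsv[...,1]>80)&(hsv[...,2]>60)
for r in rect(c,m,0.03,8): print(r)
# depth -> height
v,u=np.mgrid[:420,:560]; X=np.stack([u,v,np.ones_like(u)],-1)@np.linalg.inv(c['mtx']).T*d[...,None]
W=(X-c['t'])@c['R']; H=W[...,2]
st=(H>.02)&(H<.04); sub=np.zeros_like(st); sub[160:250,215:360]=1
for r in rect(c,st&sub,0.03,200): print('stage',r)
st=(H>.043)&(H<.06)
for r in rect(c,st&sub,0.05,200): print('lip',r)
m=(hsv[...,2]<60); sub[:]=0; sub[215:265,130:172]=1
for r in rect(c,((H>.003)&sub),0.005,20): print('holder',r)
for r in rect(c,((H>.025)&sub),0.045,3): print('tab',r)
E
```

```text
404 253 [ 20 148  38] 0.96209764
404 262 [ 20 135  81] 0.9919065
400 243 [ 22 121 145] 0.9928815
151 239 [ 24  29 142] 1.0186452
267 195 [90  3 83] 1.0025342
285 205 [ 75   4 143] 0.99855816
(np.int32(54), array([198.3,  52.3]), array([917.8, 206.2]), array([917.9, 206.4]), array([20.3, 18. ]), 45.8)
(np.int32(57), array([279.7,  52. ]), array([9.226e+02, 5.000e-01]), array([9.226e+02, 9.000e-01]), array([20.8, 17.7]), 1.1)
(np.int32(50), array([360.1,  57.6]), array([ 912.3, -202.8]), array([ 912.5, -203.7]), array([18.1, 17.8]), 1.2)
(np.int32(1044), array([125., 180.]), array([589.1, 376.8]), array([589.2, 376.9]), array([89.8, 88.2]), 64.9)
(np.int32(45), array([248.6, 217.8]), array([501.9,  68.4]), array([501.4,  68.5]), array([14.8, 17.3]), 1.2)
(np.int32(48), array([266.6, 221. ]), array([495.1,  23.8]), array([495. ,  24.1]), array([14.7, 17.2]), 1.2)
(np.int32(46), array([289.5, 222.1]), array([493.5, -32.5]), array([493.7, -32.5]), array([ 9.8, 22.1]), 1.2)
(np.int32(406), array([406.5, 252.9]), array([ 424.5, -319.7]), array([ 426.9, -322. ]), array([93.2, 36.9]), 24.0)
(np.int32(419), array([553.7, 312.3]), array([ 289.2, -675.2]), array([ 289.4, -672.2]), array([31.4, 97.8]), 88.6)
stage (np.int32(4556), array([268.5, 210.2]), array([521.9,  19.9]), array([534. , -12.5]), array([309.9, 173.9]), 89.3)
lip (np.int32(1218), array([266.8, 181.2]), array([590.8,  25.1]), array([591.1,  25.2]), array([119.5,  60.6]), 89.3)
holder (np.int32(716), array([149.2, 238.9]), array([444.6, 318.6]), array([445.8, 318.7]), array([60.6, 91.5]), 80.5)
tab (np.int32(94), array([143. , 248.6]), array([421.8, 320.2]), array([421.6, 319.9]), array([35.3, 15.6]), 77.3)
```

View pics/z1.png

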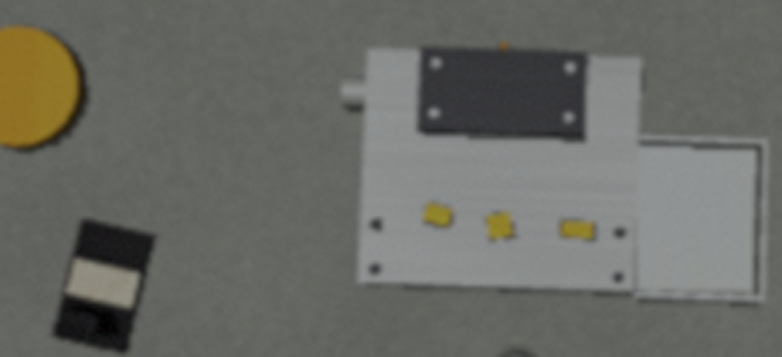

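View pics/z2.png

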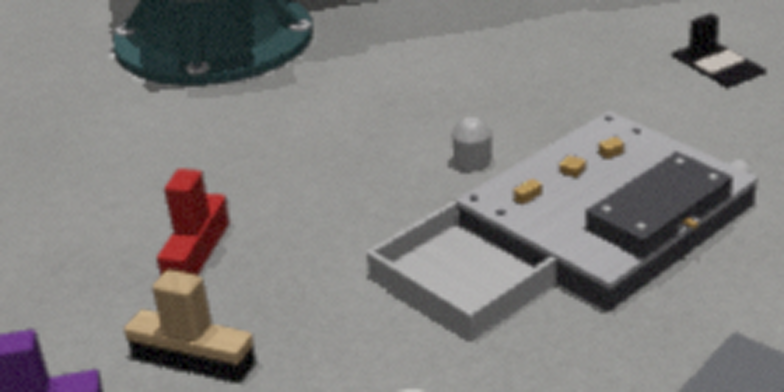

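Run:
```python
from h import *
from bench import robot
p,d,c=snap(robot,"wrist","w0"); print(c, robot.get_obs()['tool_pos'])
o=-c['R'].T@c['t']; print(o)
```

```text
{'mtx': array([[373.28199723,   0.        , 284.36859107],
       [  0.        , 373.28199723, 208.54173425],
       [  0.        ,   0.        ,   1.        ]]), 'R': array([[ 0.40847559,  0.91276692, -0.00206043],
       [ 0.880855  , -0.39360088,  0.26300726],
       [ 0.23925334, -0.10924698, -0.96479165]]), 't': array([-0.54850217, -0.02781062,  0.39111385])} [0.22464014 0.5019543  0.40375573]
[0.15497158 0.53243636 0.38352763]
```

View pics/w0.png

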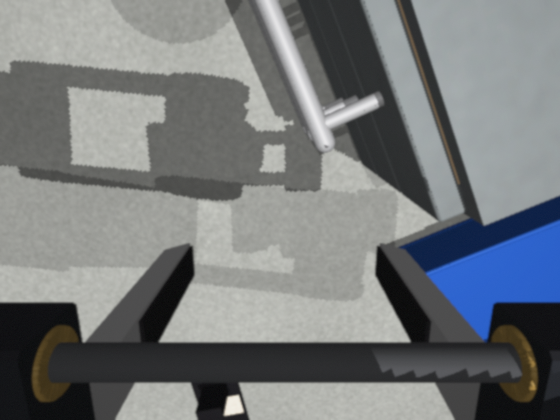

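The wrist camera sits about 76 mm along tool +x and looks down between the fingers, with the holder just visible at (220,400). I'll move over to the brush.

move_arm([
  [[1,-0.15,-0.15,0,0,0,0.07],[1,-0.3,-0.3,0,0,0,0.15],[1,-0.5,-0.5,0,0,0,0.23],[1,-0.65,-0.65,0,0,0,0.31],[1,-0.8,-0.8,0,0,0,0.38],[1,-0.9,-0.9,0,0,0,0.46],[1,-1,-1,0,0,0,0.54],[1,-1,-1,0,0,0,0.62]],
])

```text
time: 0.82
tool_pos: [0.2757, 0.3681, 0.4046]
ee_rot: [3.141, 0.001, 1.74]
wrist_force: [-0.2, -0.2, -0.8]
width: 0.0941
```

move_arm([
  [[1,-0.15,0.05,0,0,0,0.07],[1,-0.3,0.1,0,0,0,0.15],[1,-0.5,0.2,0,0,0,0.23],[1,-0.65,0.3,0,0,0,0.31],[1,-0.8,0.4,0,0,0,0.38],[1,-0.9,0.4,0,0,0,0.46],[1,-1,0.4,0,0,0,0.54],[1,-1,0.4,0,0,0,0.62]],
])

```text
time: 1.48
tool_pos: [0.3325, 0.2772, 0.4044]
ee_rot: [3.141, 0.001, 0.769]
wrist_force: [-0.2, 1.1, 0.4]
width: 0.0942
```

move_arm([
  [[1,-0.25,0.25,0,0,0,0.06],[1,-0.5,0.5,0,0,0,0.12],[1,-0.75,0.75,0,0,0,0.18],[1,-1,1,0,0,0,0.237]],
])

```text
time: 1.82
tool_pos: [0.3304, 0.1359, 0.4043]
ee_rot: [3.142, 0.0, 0.402]
wrist_force: [1.0, 0.2, -0.4]
width: 0.0937
```

move_arm([
  [[1,-0.06,0.3,0,0,0,0],[1,-0.12,0.6,0,0,0,0],[1,-0.18,0.92,0,0,0,0]],
])

```text
time: 2.07
tool_pos: [0.3502, 0.0442, 0.4046]
ee_rot: [-3.142, -0.001, 0.405]
wrist_force: [0.6, -0.5, 0.4]
width: 0.0939
```

move_arm([
  [[1,-0.06,0.3,0,0,0,0],[1,-0.12,0.6,0,0,0,0],[1,-0.18,0.92,0,0,0,0]],
])

```text
time: 2.32
tool_pos: [0.37, -0.0476, 0.4046]
ee_rot: [-3.141, -0.0, 0.405]
wrist_force: [-0.9, 0.5, -0.1]
width: 0.0939
```

move_arm([
  [[1,-0.06,0.3,0,0,0,0],[1,-0.12,0.6,0,0,0,0],[1,-0.18,0.92,0,0,0,0]],
])

```text
time: 2.57
tool_pos: [0.3898, -0.1393, 0.4045]
ee_rot: [-3.141, -0.0, 0.404]
wrist_force: [-0.0, 0.3, -0.0]
width: 0.0938
```

move_arm([
  [[1,-0.06,0.3,0,0,0,0],[1,-0.12,0.6,0,0,0,0],[1,-0.18,0.92,0,0,0,0]],
])

```text
time: 2.82
tool_pos: [0.4096, -0.2309, 0.4043]
ee_rot: [-3.141, 0.0, 0.404]
wrist_force: [1.1, 0.4, 0.1]
width: 0.0937
```

move_arm([
  [[1,-0.06,0.3,0,0,0,0],[1,-0.12,0.6,0,0,0,0],[1,-0.18,0.92,0,0,0,0],[1,-0.18,0.92,0,0,0,0],[1,-0.18,0.92,0,0,0,0]],
])

```text
time: 3.23
tool_pos: [0.4294, -0.3224, 0.4033]
ee_rot: [-3.139, 0.001, 0.403]
wrist_force: [0.0, 0.0, 0.3]
width: 0.0942
```

Run:
```python
from h import *
from bench import robot
p,d,c=snap(robot,"wrist","w1"); print(robot.get_obs()['tool_pos'],robot.get_obs()['ee_rot'])
v,u=np.mgrid[:420,:560]; X=np.stack([u,v,np.ones_like(u)],-1)@np.linalg.inv(c['mtx']).T*d[...,None]
H=((X-c['t'])@c['R'])[...,2]
hsv=cv2.cvtColor(p,cv2.COLOR_RGB2HSV)
m=(hsv[...,0]>8)&(hsv[...,0]<32)&(hsv[...,1]>60)&(H>.01)&(H<.09)
print('handle');[print(r) for r in rect(c,m&(H>.068),.075,100)]
print('head');[print(r) for r in rect(c,m&(H<.04)&(H>.022),.03,100)]
print('both at .03');[print(r) for r in rect(c,m,.03,100)]
```

```text
[ 0.42928609 -0.32123998  0.40385617] [-3.13927586e+00  3.59296888e-04  4.03984460e-01]
handle
(np.int32(877), array([279.7, 201.9]), array([ 425.7, -319.4]), array([ 425.5, -319.3]), array([29.9, 21.4]), 23.1)
head
(np.int32(886), array([279.7, 161. ]), array([ 451.8, -307.7]), array([ 450.9, -308.1]), array([36. , 23.7]), 24.5)
(np.int32(380), array([280.8, 227.4]), array([ 391.2, -334.4]), array([ 391.5, -334.3]), array([18. , 23.1]), 25.7)
both at .03
(np.int32(2293), array([279.9, 188.8]), array([ 426.6, -318.5]), array([ 424.8, -318.7]), array([92.1, 24.5]), 23.4)
```

View pics/w1.png

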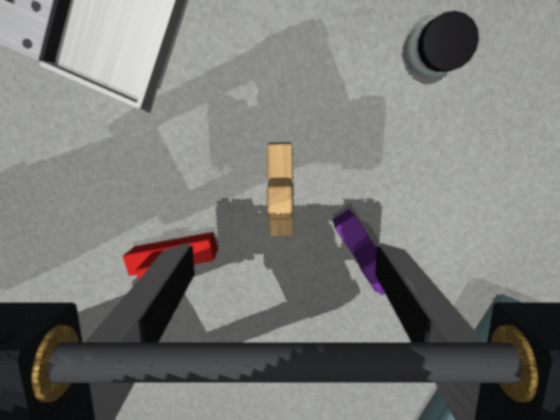

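The tan brush is at (280,190), aligned with the tool: centre (0.4253,-0.319), yaw about 23°. Purple and red decoys are on either side, so I'll narrow the jaws before going down.

move_arm([
  [[0.5,-0.03,-0.04,0.1,0,0,0],[0.5,-0.03,-0.04,0.3,0,0,0],[0.5,-0.03,-0.04,0.5,0,0,0],[0.5,-0.03,-0.04,0.6,0,0,0],[0.5,-0.03,-0.04,0.7,0,0,0]],
])

```text
time: 3.7
tool_pos: [0.4249, -0.3172, 0.334]
ee_rot: [-3.141, 0.0, 0.406]
wrist_force: [-0.8, -0.6, -0.2]
width: 0.0642
```

move_arm([
  [[0.5,0,0,0.2,0,0,0],[0.5,0,0,0.4,0,0,0],[0.5,0,0,0.6,0,0,0],[0.5,0,0,0.8,0,0,0],[0.5,0,0,0.97,0,0,0],[0.5,0,0,0.97,0,0,0]],
])

```text
time: 4.2
tool_pos: [0.4242, -0.3171, 0.2342]
ee_rot: [-3.135, 0.003, 0.406]
wrist_force: [-0.4, 1.7, -0.3]
width: 0.0469
```

move_arm([
  [[0,0,0,0,0,0,0],[0,0,0,0,0,0,0],[0,0,0,0,0,0,0],[0,0,0,0,0,0,0],[0,0,0,0,0,0,0],[0,0,0,0,0,0,0]],
])

```text
time: 4.7
tool_pos: [0.4255, -0.319, 0.2393]
ee_rot: [3.139, -0.001, 0.405]
wrist_force: [-1.1, 0.8, 4.4]
width: 0.0218
```

move_arm([
  [[0,0,0,-0.1,0,0,0],[0,0,0,-0.3,0,0,0],[0,0,0,-0.6,0,0,0],[0,0,0,-0.9,0,0,0],[0,0,0,-1,0,0,0]],
])

```text
time: 5.12
tool_pos: [0.4256, -0.3191, 0.3428]
ee_rot: [3.135, -0.003, 0.405]
wrist_force: [1.0, -0.6, -0.5]
width: 0.0219
```

move_arm([
  [[0,0,0,-0.1,0,0,0.06],[0,0,0,-0.2,0,0,0.13],[0,0,0,-0.3,0,0,0.2],[0,0,0,-0.3,0,0,0.267]],
])

```text
time: 5.45
tool_pos: [0.4252, -0.3188, 0.3693]
ee_rot: [3.14, -0.002, -0.02]
wrist_force: [0.0, 0.5, -1.1]
width: 0.0216
```

move_arm([
  [[0,0.1,-0.3,0,0,0,0],[0,0.2,-0.65,0,0,0,0],[0,0.3,-1,0,0,0,0]],
])

```text
time: 5.7
tool_pos: [0.4564, -0.2185, 0.3665]
ee_rot: [-3.14, 0.001, -0.017]
wrist_force: [0.4, 1.0, -1.3]
width: 0.0217
```

move_arm([
  [[0,0.1,-0.3,0,0,0,0],[0,0.2,-0.65,0,0,0,0],[0,0.3,-1,0,0,0,0],[0,0.3,-1,0,0,0,0],[0,0.3,-1,0,0,0,0]],
])

```text
time: 6.12
tool_pos: [0.4882, -0.1178, 0.3668]
ee_rot: [-3.141, 0.002, -0.011]
wrist_force: [-0.4, -0.5, -2.1]
width: 0.0217
```

Run:
```python
from h import *
from bench import robot
p,d,c=snap(robot,"wrist","w2"); print(robot.get_obs())
```

```text
{'time': 6.1667, 'joint_positions': array([-3.51941345e-01, -8.27863374e-03,  1.54436463e+00, -6.88354227e-04,
        1.60689693e+00,  1.23179285e+00]), 'qvel': array([-3.91591537e-02,  1.89125672e-03, -4.73040275e-03, -1.35008851e-03,
       -9.49066291e-05,  8.59667114e-04]), 'joint_torque': array([ 9.64989625e-01, -3.05325758e+01, -3.07209098e+01,  1.50652640e-01,
       -4.24629345e-02,  8.76572973e-03]), 'tool_pos': array([ 0.48795115, -0.1190055 ,  0.36685519]), 'ee_rot': array([ 3.14140619e+00,  1.53990791e-03, -1.29623736e-02]), 'wrist_force': array([ 0.25815786, -0.40319411, -0.72955478]), 'wrist_torque': array([-0.0658085 ,  0.14170229, -0.00074114]), 'width': 0.02196209519555751}
```

View pics/w2.png

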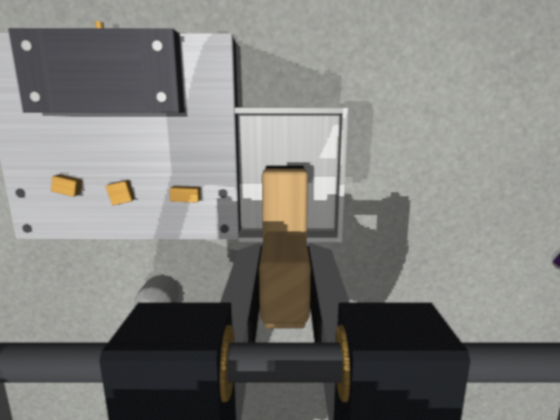

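The whole stage is visible: the lip at (100,70), offcuts at (66,185), (119,193) and (184,194), the tray on the right and the brush well held. Next I'll measure the stage pose.

Run:
```python
from h import *
p=cv2.imread("pics/w2.png");d=np.load("pics/w2.npy");c=cam("w2")
v,u=np.mgrid[:420,:560]; X=np.stack([u,v,np.ones_like(u)],-1)@np.linalg.inv(c['mtx']).T*d[...,None]
W=(X-c['t'])@c['R'];H=W[...,2]
hsv=cv2.cvtColor(p,cv2.COLOR_BGR2HSV)
L=(u<236)&(v<260)
print('lipH',np.median(H[60:90,60:120]),'ledgeH',np.median(H[140:170,60:200]))
for r in rect(c,L&(H>.042)&(H<.06),.05,300): print('lip',r)
st=(L|(u<245))&(v<245)&(H>.022)&(H<.06)
for r in rect(c,st,.03,300): print('stage',r)
m=L&(hsv[...,0]>8)&(hsv[...,0]<32)&(hsv[...,1]>90)
for r in rect(c,m,.041,20): print('brass',r)
# edges: fit lines: stage right edge and lip front edge, stage front edge
def fit(P): 
    vx,vy,x0,y0=cv2.fitLine(P.astype(np.float32),cv2.DIST_HUBER,0,.01,.01).ravel(); return np.round([x0,y0],1),round(np.degrees(np.arctan2(vy,vx)),2)
R=[(max(np.nonzero(st[r])[0]),r) for r in range(50,100)]; print('right',fit(ray(c,R,.03)[:,:2]*1000))
F=[(q,max(np.nonzero(st[:,q])[0])) for q in range(25,215)]; print('front',fit(ray(c,F,.03)[:,:2]*1000))
lm=L&(H>.042)&(H<.06)
F=[(q,max(np.nonzero(lm[:,q])[0])) for q in range(30,170)]; print('lipfront',fit(ray(c,F,.05)[:,:2]*1000))
R=[(max(np.nonzero(lm[r])[0]),r) for r in range(40,105)]; print('lipright',fit(ray(c,R,.05)[:,:2]*1000))
```

```text
lipH 0.049846530835502306 ledgeH 0.029867145988047114
lip (np.int32(13821), array([95.9, 69.6]), array([592.3,  21.3]), array([591.5,  21.2]), array([122.2,  59.2]), 89.4)
stage (np.int32(48731), array([118.5, 133.1]), array([542.5,  19.3]), array([540. ,  18.5]), array([208.2, 179.2]), 88.6)
brass (np.int32(49), array([98.6, 24.5]), array([625.1,  19. ]), array([625.1,  19. ]), array([5.3, 4.8]), 89.4)
brass (np.int32(495), array([ 65.6, 185. ]), array([503.3,  64. ]), array([503.2,  63.9]), array([23.6, 15.6]), 74.6)
brass (np.int32(486), array([119.7, 192.2]), array([496.7,  19.6]), array([496.6,  19.5]), array([17.7, 20.2]), 12.0)
brass (np.int32(435), array([184.6, 193.9]), array([494.6, -34.7]), array([494.5, -34.6]), array([25. , 12.1]), 89.4)
right (array([589.5, -78.2], dtype=float32), np.float32(-0.49))
front (array([452.1,  38. ], dtype=float32), np.float32(89.39))
lipfront (array([561.6,  17.7], dtype=float32), np.float32(-89.89))
lipright (array([590.1, -39.3], dtype=float32), np.float32(-0.61))
```

move_arm([
  [[0,0.05,-0.3,0,0,0,0],[0,0.1,-0.65,0,0,0,0],[0,0.14,-1,0,0,0,0]],
])

```text
time: 6.42
tool_pos: [0.5035, -0.0208, 0.3671]
ee_rot: [3.141, 0.001, -0.019]
wrist_force: [0.6, 0.3, -0.6]
width: 0.0219
```

move_arm([
  [[0,0,-0.3,0,0,0,0],[0,0,-0.65,0,0,0,0],[0,0,-1,0,0,0,0]],
])

```text
time: 6.67
tool_pos: [0.505, 0.0799, 0.3672]
ee_rot: [3.141, 0.0, -0.018]
wrist_force: [1.0, 0.6, -1.3]
width: 0.0219
```

move_arm([
  [[0,0,-0.15,0,0,0,0],[0,0,-0.25,0,0,0,0],[0,0,-0.25,0,0,0,0],[0,0,-0.25,0,0,0,0]],
])

```text
time: 7.0
tool_pos: [0.5055, 0.1041, 0.3673]
ee_rot: [3.14, 0.0, -0.016]
wrist_force: [0.2, -0.5, -2.3]
width: 0.0219
```

Run:
```python
from h import *
from bench import robot
p,d,c=snap(robot,"wrist","w3"); o=robot.get_obs();print(o['tool_pos'],o['ee_rot'],o['wrist_force'])
p=p[:,:,::-1]
v,u=np.mgrid[:420,:560]; X=np.stack([u,v,np.ones_like(u)],-1)@np.linalg.inv(c['mtx']).T*d[...,None]
W=(X-c['t'])@c['R'];H=W[...,2]
hsv=cv2.cvtColor(p,cv2.COLOR_BGR2HSV)
m=(hsv[...,0]>8)&(hsv[...,0]<32)&(hsv[...,1]>60)
for r in rect(c,m,.041,20): print('brass',r)
lm=(H>.042)&(H<.06)
for r in rect(c,lm&(v<150),.05,1000): print('lip',r)
np.save('pics/H3.npy',H)
```

```text
[0.50553424 0.10377806 0.36744786] [ 3.14056515e+00  3.28908445e-04 -1.65823618e-02] [ 0.48756416 -0.09236314 -1.02035865]
brass (np.int32(64), array([386.6,  46.2]), array([625.1,  23.4]), array([625.2,  23.5]), array([5.8, 5.3]), 3.1)
brass (np.int32(1353), array([  8.9, 107.5]), array([584.7, 319.8]), array([583.5, 318.3]), array([17.1, 63.9]), 77.7)
brass (np.int32(7654), array([284.4, 249.7]), array([459.6, 103.7]), array([458.5, 103.6]), array([ 48.6, 151. ]), 89.1)
brass (np.int32(429), array([327. , 202.6]), array([503.1,  66.9]), array([503.2,  66.9]), array([21.2, 15.1]), 74.6)
brass (np.int32(474), array([378.4, 208.7]), array([497. ,  23.1]), array([497. ,  23.2]), array([19.5, 19.1]), 8.8)
brass (np.int32(473), array([443.1, 210.3]), array([494.8, -32. ]), array([494.5, -31.9]), array([27.2, 13.3]), 89.1)
brass (np.int32(810), array([224.9, 364.7]), array([343.5, 162.7]), array([344.4, 161.8]), array([14.8, 88. ]), 85.9)
brass (np.int32(816), array([343.7, 364.5]), array([341.8,  48.6]), array([342.5,  49.5]), array([88.1, 14. ]), 2.2)
lip (np.int32(13089), array([388.3,  90.6]), array([592.3,  22.6]), array([591.5,  22.7]), array([120.5,  59.6]), 89.1)
```

View pics/w3.png

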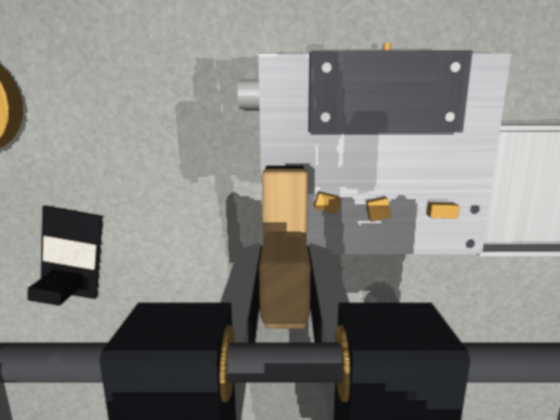

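Stage origin is about (0.5315,0.024), yaw about -0.8°. I'll lower the brush and sweep.

move_arm([
  [[0,-0.02,0,0.25,0,0,0],[0,-0.02,0,0.5,0,0,0],[0,-0.02,0,0.75,0,0,0],[0,-0.02,0,0.9,0,0,0],[0,-0.02,0,0.97,0,0,0],[0,-0.02,0,0.97,0,0,0],[0,-0.02,0,0.97,0,0,0]],
])

```text
time: 7.63
tool_pos: [0.5037, 0.104, 0.2712]
ee_rot: [3.141, -0.001, -0.017]
wrist_force: [0.3, -0.4, -2.6]
width: 0.0216
```

move_arm([
  [[0,0,0.05,0,0,0,0],[0,0,0.12,0,0,0,0],[0,0,0.2,0,0,0,0],[0,0,0.28,0,0,0,0],[0,0,0.36,0,0,0,0],[0,0,0.44,0,0,0,0],[0,0,0.52,0,0,0,0],[0,0,0.6,0,0,0,0]],
])

```text
time: 8.3
tool_pos: [0.5024, 0.0444, 0.2708]
ee_rot: [-3.141, -0.0, -0.015]
wrist_force: [1.0, -0.7, -0.4]
width: 0.0216
```

Run:
```python
from h import *
from bench import robot
o=robot.get_obs();print(o['tool_pos'],o['ee_rot'],o['wrist_force'])
p,d,c=snap(robot,"wrist","w4")
p,d,c=snap(robot,"scene","s4")
a=cv2.imread("pics/w4.png"); b=cv2.resize(p[150:290,170:350,::-1],None,fx=2,fy=2)
b=np.vstack([b,np.zeros((420-b.shape[0],b.shape[1],3),np.uint8)]) if b.shape[0]<420 else b[:420]
cv2.imwrite("pics/c4.png",np.hstack([cv2.resize(a,(430,420)),b]))
```

```text
[0.50241385 0.04437577 0.27077408] [-3.14139478e+00 -2.82529956e-04 -1.49049968e-02] [ 0.98356961 -0.65677501 -0.36031873]
```

View pics/c4.png

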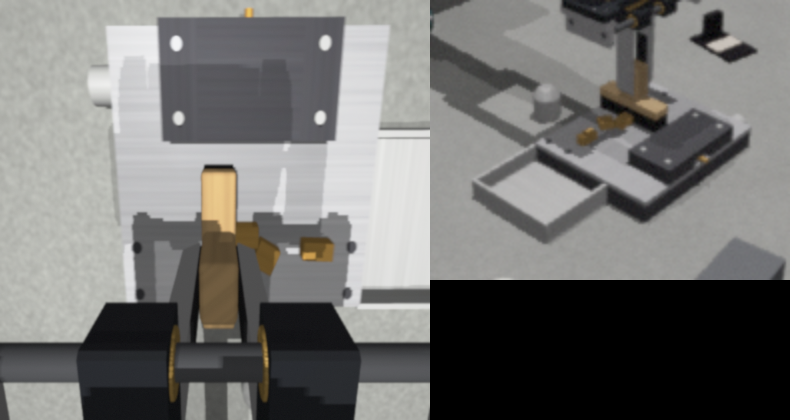

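The offcuts are being pushed cleanly by the brush, so I'll continue the sweep.

move_arm([
  [[0,0,0.06,0,0,0,0],[0,0,0.13,0,0,0,0],[0,0,0.2,0,0,0,0],[0,0,0.28,0,0,0,0],[0,0,0.36,0,0,0,0],[0,0,0.44,0,0,0,0],[0,0,0.52,0,0,0,0],[0,0,0.6,0,0,0,0]],
])

```text
time: 9.07
tool_pos: [0.5015, -0.0156, 0.2707]
ee_rot: [-3.142, 0.0, -0.015]
wrist_force: [-0.0, 0.9, -1.5]
width: 0.0221
```

Run:
```python
from h import *
from bench import robot
o=robot.get_obs();print(o['tool_pos'],o['ee_rot'],o['wrist_force'])
p,d,c=snap(robot,"wrist","w5")
p,d,c=snap(robot,"scene","s5")
a=cv2.imread("pics/w5.png"); b=cv2.resize(p[150:290,170:350,::-1],None,fx=2,fy=2)
b=np.vstack([b,np.zeros((420-b.shape[0],b.shape[1],3),np.uint8)]) if b.shape[0]<420 else b[:420]
cv2.imwrite("pics/c5.png",np.hstack([cv2.resize(a,(430,420)),b]))
```

```text
[ 0.50148719 -0.01560295  0.27065649] [-3.14150069e+00  1.47981076e-05 -1.48518818e-02] [-0.02069068  0.91255683 -1.5140871 ]
```

View pics/c5.png

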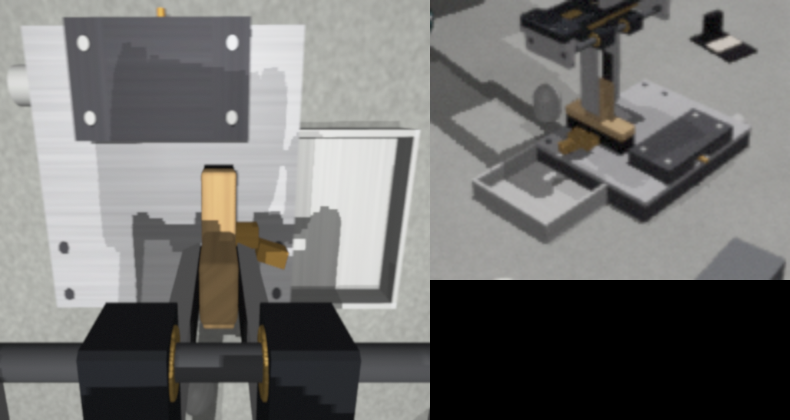

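move_arm([
  [[0,0,0.08,0,0,0,0],[0,0,0.16,0,0,0,0],[0,0,0.25,0,0,0,0],[0,0,0.35,0,0,0,0],[0,0,0.45,0,0,0,0],[0,0,0.55,0,0,0,0],[0,0,0.65,0,0,0,0],[0,0,0.74,0,0,0,0]],
])

```text
time: 9.83
tool_pos: [0.5004, -0.09, 0.2707]
ee_rot: [3.141, -0.0, -0.015]
wrist_force: [0.3, 0.2, -0.9]
width: 0.022
```

move_arm([
  [[0,0,0.08,0,0,0,0],[0,0,0.15,0,0,0,0],[0,0,0.15,0,0,0,0]],
])

```text
time: 10.08
tool_pos: [0.5002, -0.1051, 0.2707]
ee_rot: [3.141, -0.0, -0.016]
wrist_force: [0.5, 0.6, -1.2]
width: 0.0215
```

Run:
```python
from h import *
from bench import robot
o=robot.get_obs();print(o['tool_pos'],o['ee_rot'],o['wrist_force'])
p,d,c=snap(robot,"wrist","w6")
p,d,c=snap(robot,"scene","s6")
a=cv2.imread("pics/w6.png"); b=cv2.resize(p[150:290,170:350,::-1],None,fx=2,fy=2)
b=np.vstack([b,np.zeros((420-b.shape[0],b.shape[1],3),np.uint8)]) if b.shape[0]<420 else b[:420]
cv2.imwrite("pics/c6.png",np.hstack([cv2.resize(a,(430,420)),b]))
```

```text
[ 0.50023496 -0.10506941  0.27066797] [ 3.14108407e+00 -9.08558914e-05 -1.62699881e-02] [ 0.49603007  0.56601158 -1.2310464 ]
```

View pics/c6.png

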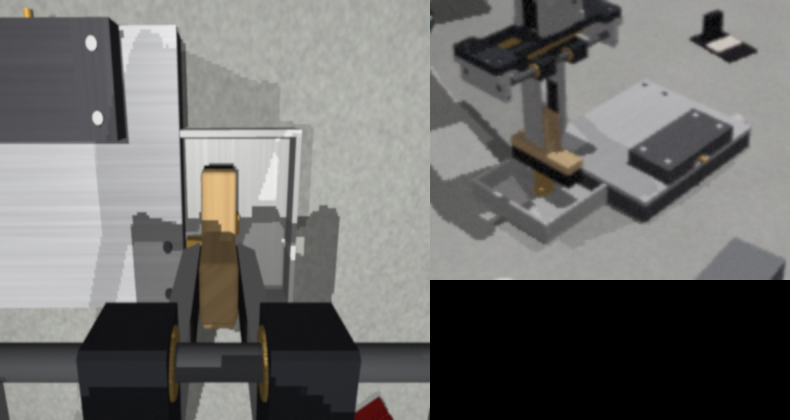

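The ledge is clear and the offcuts have gone over the edge, with one visible in the tray under the brush. I'll lift, check, and carry the brush back.

move_arm([
  [[0,0,0,-0.15,0,0,0],[0,0,0,-0.4,0,0,0],[0,0,0,-0.7,0,0,0],[0,0,0,-1,0,0,0]],
])

```text
time: 10.52
tool_pos: [0.5, -0.103, 0.371]
ee_rot: [-3.141, 0.002, -0.014]
wrist_force: [1.5, -1.0, -1.9]
width: 0.0219
```

move_arm([
  [[0,-0.1,0.3,0,0,0,0],[0,-0.2,0.65,0,0,0,0],[0,-0.36,1,0,0,0,0],[0,-0.36,1,0,0,0,0]],
])

```text
time: 10.85
tool_pos: [0.4609, -0.2072, 0.3709]
ee_rot: [3.138, 0.001, -0.02]
wrist_force: [0.4, 0.7, -1.1]
width: 0.0215
```

Run:
```python
from h import *
from bench import robot
o=robot.get_obs();print(o['tool_pos'],o['ee_rot'],o['wrist_force'])
p,d,c=snap(robot,"wrist","w7")
p,d,c=snap(robot,"scene","s7")
a=cv2.imread("pics/w7.png"); b=cv2.resize(p[150:290,170:350,::-1],None,fx=2,fy=2)
b=np.vstack([b,np.zeros((420-b.shape[0],b.shape[1],3),np.uint8)]) if b.shape[0]<420 else b[:420]
cv2.imwrite("pics/c7.png",np.hstack([cv2.resize(a,(430,420)),b]))
```

```text
[ 0.46086802 -0.20723153  0.37086651] [ 3.13780000e+00  1.35062653e-03 -2.04155019e-02] [ 0.40223241  0.65143617 -1.10296257]
```

View pics/c7.png

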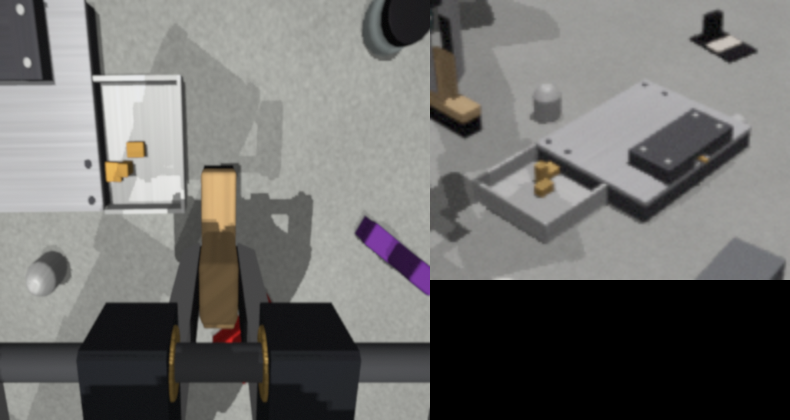

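move_arm([
  [[0,-0.1,0.3,0,0,0,0],[0,-0.2,0.65,0,0,0,0],[0,-0.35,1,0,0,0,0]],
])

```text
time: 11.2
tool_pos: [0.4273, -0.3017, 0.3706]
ee_rot: [-3.141, -0.001, -0.01]
wrist_force: [0.5, -0.6, -1.3]
width: 0.0216
```

move_arm([
  [[0,0,0.1,0,0,0,-0.07],[0,0,0.13,0,0,0,-0.14],[0,0,0.13,0.2,0,0,-0.2],[0,0,0.13,0.4,0,0,-0.267],[0,0,0.13,0.6,0,0,-0.267],[0,0,0.13,0.8,0,0,-0.267],[0,0,0.13,0.8,0,0,-0.267]],
])

```text
time: 11.78
tool_pos: [0.426, -0.3132, 0.2857]
ee_rot: [-3.132, 0.003, 0.407]
wrist_force: [-1.2, 0.6, -1.9]
width: 0.0218
```

move_arm([
  [[0,0,0,0.15,0,0,0],[0,0,0,0.3,0,0,0],[0,0,0,0.4,0,0,0],[0,0,0,0.45,0,0,0],[0,0,0,0.48,0,0,0],[0,0,0,0.5,0,0,0],[0,0,0,0.5,0,0,0]],
])

```text
time: 12.37
tool_pos: [0.4264, -0.3156, 0.2411]
ee_rot: [3.141, -0.0, 0.405]
wrist_force: [-0.3, 0.0, -1.7]
width: 0.0217
```

Run:
```python
from h import *
from bench import robot
o=robot.get_obs();print(o['tool_pos'],o['ee_rot'],o['wrist_force'])
p,d,c=snap(robot,"scene","s8")
p=p[:,:,::-1]
cv2.imwrite("pics/c8.png",np.hstack([cv2.resize(p[200:320,20:220],None,fx=2,fy=2),cv2.resize(p[200:280,180:313],None,fx=3,fy=3)]))
```

```text
[ 0.42636625 -0.31561503  0.24106598] [ 3.14111627e+00 -3.87685798e-04  4.04975228e-01] [-0.34746387  0.00196123 -1.68766977]
```

View pics/c8.png

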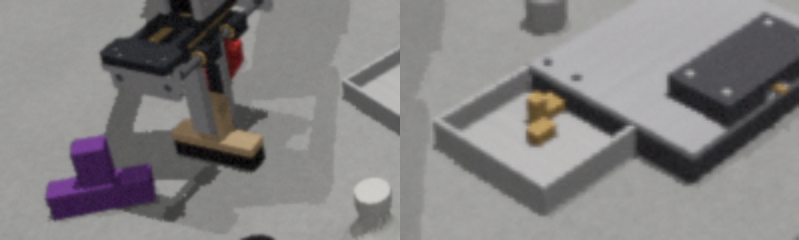

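All three offcuts are in the tray and the brush is about 2–3 mm above the bench. I'll lower it to contact and release.

move_arm([
  [[0,0,0,0.01,0,0,0],[0,0,0,0.02,0,0,0],[0,0,0,0.025,0,0,0],[0,0,0,0.025,0,0,0]],
])

```text
time: 12.75
tool_pos: [0.4263, -0.3158, 0.2393]
ee_rot: [3.14, -0.001, 0.405]
wrist_force: [-0.5, 0.4, 2.9]
width: 0.0219
```

move_arm([
  [[0.5,0,0,0,0,0,0],[0.5,0,0,0,0,0,0],[0.5,0,0,0,0,0,0],[0.5,0,0,0,0,0,0],[0.5,0,0,0,0,0,0]],
])

```text
time: 13.17
tool_pos: [0.426, -0.3156, 0.2379]
ee_rot: [-3.141, 0.0, 0.405]
wrist_force: [-0.8, -0.6, 0.5]
width: 0.0469
```

move_arm([
  [[0.5,0,0,-0.1,0,0,0],[0.5,0,0,-0.3,0,0,0],[0.5,0,0,-0.6,0,0,0],[0.5,0,0,-1,0,0,0]],
])

```text
time: 13.5
tool_pos: [0.4255, -0.315, 0.3368]
ee_rot: [-3.136, 0.003, 0.405]
wrist_force: [1.0, -0.1, -0.9]
width: 0.0468
```

move_arm([
  [[0.8,0,0,-0.3,0,0,0],[0.8,0,0,-0.6,0,0,0],[0.8,0,0,-0.6,0,0,0]],
])

```text
time: 13.75
tool_pos: [0.4265, -0.316, 0.4071]
ee_rot: [3.128, -0.006, 0.405]
wrist_force: [0.3, -1.3, 0.3]
width: 0.0636
```

Run:
```python
from h import *
from bench import robot
o=robot.get_obs();print(o['tool_pos'],o['ee_rot'],o['wrist_force'])
p,d,c=snap(robot,"wrist","w9")
```

```text
[ 0.42654332 -0.31602124  0.40710804] [ 3.12815662 -0.00620821  0.40480159] [ 0.28970553 -1.26067721  0.29736935]
```

View pics/w9.png

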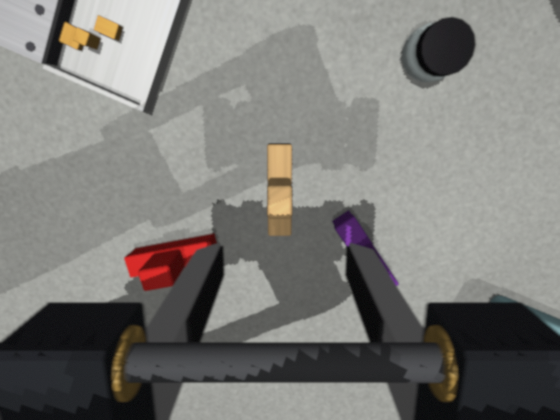

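The brush stands upright at (280,190). Now over to the holder.

move_arm([
  [[0.8,0.14,-0.33,0,0,0,0],[0.8,0.28,-0.66,0,0,0,0],[0.8,0.43,-1,0,0,0,0]],
])

```text
time: 14.05
tool_pos: [0.4257, -0.206, 0.3966]
ee_rot: [-3.139, 0.001, 0.403]
wrist_force: [0.4, 0.7, 0.1]
width: 0.0752
```

move_arm([
  [[0.8,0.14,-0.33,0,0,0,0],[0.8,0.28,-0.66,0,0,0,0],[0.8,0.43,-1,0,0,0,0]],
])

```text
time: 14.3
tool_pos: [0.4257, -0.0964, 0.3968]
ee_rot: [-3.14, 0.002, 0.404]
wrist_force: [0.8, 0.9, -0.2]
width: 0.0747
```

move_arm([
  [[0.8,0.1,-0.2,0,0,0,-0.075],[0.8,0.2,-0.4,0,0,0,-0.15],[0.8,0.28,-0.6,0,0,0,-0.23],[0.8,0.36,-0.8,0,0,0,-0.31],[0.8,0.43,-1,0,0,0,-0.39],[0.8,0.43,-1,0,0,0,-0.465],[0.8,0.43,-1,0,0,0,-0.54],[0.8,0.43,-1,0,0,0,-0.61]],
])

```text
time: 14.97
tool_pos: [0.4262, 0.0115, 0.3968]
ee_rot: [-3.139, 0.0, 1.37]
wrist_force: [0.2, 0.0, 0.4]
width: 0.0752
```

move_arm([
  [[0.8,0.33,-0.07,0,0,0,0],[0.8,0.66,-0.14,0,0,0,0],[0.8,1,-0.21,0,0,0,0]],
])

```text
time: 15.22
tool_pos: [0.4263, 0.1137, 0.3969]
ee_rot: [-3.139, 0.001, 1.361]
wrist_force: [0.8, -0.1, -0.3]
width: 0.0748
```

move_arm([
  [[0.8,0.33,-0.07,0,0,0,0],[0.8,0.66,-0.14,0,0,0,0],[0.8,1,-0.21,0,0,0,0]],
])

```text
time: 15.47
tool_pos: [0.4261, 0.2167, 0.3969]
ee_rot: [-3.14, 0.001, 1.363]
wrist_force: [0.6, 0.1, 0.5]
width: 0.0753
```

move_arm([
  [[0.8,0.33,-0.07,0,0,0,0],[0.8,0.66,-0.14,0,0,0,0],[0.8,1,-0.21,0,0,0,0],[0.8,1,-0.21,0,0,0,0],[0.8,1,-0.21,0,0,0,0]],
])

```text
time: 15.88
tool_pos: [0.4263, 0.3187, 0.3963]
ee_rot: [-3.139, 0.003, 1.366]
wrist_force: [-0.1, -0.4, 0.2]
width: 0.0752
```

Run:
```python
from h import *
from bench import robot
o=robot.get_obs();print(o['tool_pos'],o['ee_rot'],o['wrist_force'])
p,d,c=snap(robot,"wrist","w10")
v,u=np.mgrid[:420,:560]; X=np.stack([u,v,np.ones_like(u)],-1)@np.linalg.inv(c['mtx']).T*d[...,None]
H=((X-c['t'])@c['R'])[...,2]
hsv=cv2.cvtColor(p,cv2.COLOR_RGB2HSV)
w=(v>80)&(v<330)&(u>150)&(u<420)
print('tab');[print(r) for r in rect(c,w&(H>.038)&(H<.055),.045,100)]
print('plate');[print(r) for r in rect(c,w&(H>.0025)&(H<.03),.005,300)]
print('tall');[print(r) for r in rect(c,w&(H>.0025),.005,300)]
```

```text
[0.42634227 0.31873002 0.39625802] [-3.13896201e+00  2.74393125e-03  1.36594074e+00] [-0.12148555 -0.39789996  0.24100036]
tab
(np.int32(491), array([279. , 189.9]), array([421.4, 321.7]), array([421.3, 321.6]), array([29.7, 12.8]), 78.3)
plate
(np.int32(953), array([408.7, 100.9]), array([558.1, 373. ]), array([556. , 368.8]), array([47.5, 22.7]), 83.7)
(np.int32(4260), array([307.3, 180.3]), array([448.9, 316.9]), array([445.7, 316.5]), array([55.5, 89.7]), 78.3)
tall
(np.int32(958), array([408.7, 100.9]), array([558.1, 373. ]), array([556. , 368.8]), array([47.5, 22.7]), 83.7)
(np.int32(4799), array([304.2, 181.3]), array([445.7, 316.6]), array([445.7, 316.5]), array([55.5, 89.7]), 78.3)
(np.int32(3683), array([181.9, 289.5]), array([291.1, 225. ]), array([289.8, 227.5]), array([123.4,  53.5]), 54.3)
(np.int32(3718), array([387.4, 289.7]), array([512.1, 179.1]), array([514.4, 181.2]), array([ 54. , 123.4]), 12.2)
```

View pics/w10.png

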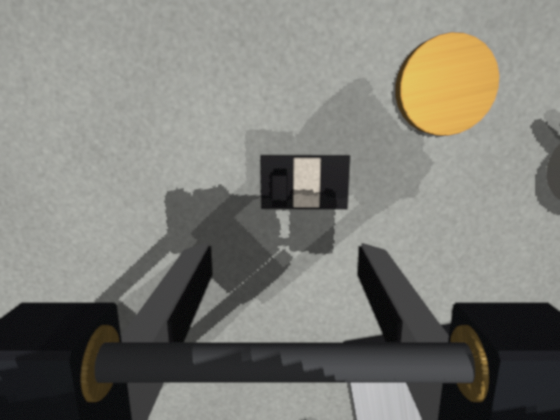

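The holder sits between the fingers at (305,181): plate centre (0.4457,0.3165), tab (0.4213,0.3216), yaw -11.7°. The tool is aligned with it, so I'll descend and grasp the tab.

move_arm([
  [[0.5,0.02,-0.055,0.15,0,0,0],[0.5,0.02,-0.055,0.4,0,0,0],[0.5,0.02,-0.055,0.7,0,0,0],[0.5,0.02,-0.055,1,0,0,0]],
])

```text
time: 16.27
tool_pos: [0.422, 0.319, 0.2977]
ee_rot: [3.14, -0.001, 1.361]
wrist_force: [0.0, 0.5, -0.1]
width: 0.052
```

move_arm([
  [[0.5,0,0,0.25,0,0,0],[0.5,0,0,0.45,0,0,0],[0.5,0,0,0.6,0,0,0],[0.5,0,0,0.7,0,0,0],[0.5,0,0,0.8,0,0,0],[0.5,0,0,0.87,0,0,0],[0.5,0,0,0.87,0,0,0],[0.5,0,0,0.87,0,0,0]],
])

```text
time: 16.93
tool_pos: [0.4221, 0.3204, 0.2115]
ee_rot: [3.141, -0.0, 1.363]
wrist_force: [-0.2, -0.5, -0.3]
width: 0.0468
```

Run:
```python
from h import *
from bench import robot
o=robot.get_obs();print(o['tool_pos'],o['ee_rot'],o['wrist_force'])
p,d,c=snap(robot,"wrist","w11")
```

```text
[0.42208319 0.32042239 0.21153025] [ 3.14118675e+00 -3.73145458e-04  1.36260921e+00] [-0.18839023 -0.47083814 -0.33894776]
```

View pics/w11.png

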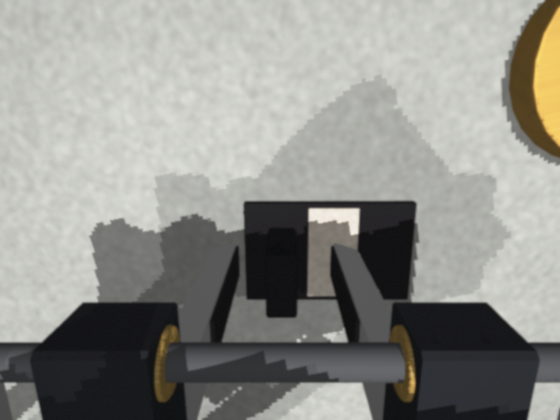

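move_arm([
  [[0,0,0,0,0,0,0],[0,0,0,0,0,0,0],[0,0,0,0,0,0,0],[0,0,0,0,0,0,0],[0,0,0,0,0,0,0],[0,0,0,0,0,0,0],[0,0,0,0,0,0,0],[0,0,0,0,0,0,0]],
])

```text
time: 17.65
tool_pos: [0.4218, 0.3206, 0.2114]
ee_rot: [-3.142, -0.0, 1.363]
wrist_force: [-0.5, -1.0, 2.3]
width: 0.0139
```

move_arm([
  [[0,0,0,-0.1,0,0,0],[0,0,0,-0.3,0,0,0],[0,0,0,-0.6,0,0,0],[0,0,0,-0.9,0,0,-0.06],[0,0,0,-1,0,0,-0.123],[0,0,0,-1,0,0,-0.123]],
])

```text
time: 18.15
tool_pos: [0.4227, 0.321, 0.316]
ee_rot: [3.134, -0.005, 1.558]
wrist_force: [1.1, 1.0, -1.1]
width: 0.0138
```

move_arm([
  [[0,-0.33,0.07,0,0,0,0],[0,-0.66,0.14,0,0,0,0],[0,-0.98,0.205,0,0,0,0]],
])

```text
time: 18.4
tool_pos: [0.4405, 0.2213, 0.3098]
ee_rot: [-3.14, 0.001, 1.555]
wrist_force: [1.7, -0.3, -0.5]
width: 0.0136
```

move_arm([
  [[0,-0.33,0.07,0,0,0,0],[0,-0.66,0.14,0,0,0,0],[0,-0.98,0.205,0,0,0,0]],
])

```text
time: 18.65
tool_pos: [0.4595, 0.1223, 0.3098]
ee_rot: [-3.139, 0.001, 1.553]
wrist_force: [0.3, -0.8, -1.0]
width: 0.014
```

move_arm([
  [[0,-0.33,0.07,0,0,0,0],[0,-0.66,0.14,0,0,0,0],[0,-0.98,0.205,0,0,0,0],[0,-0.98,0.205,0,0,0,0],[0,-0.98,0.205,0,0,0,0],[0,-0.98,0.205,0,0,0,0]],
])

```text
time: 19.15
tool_pos: [0.4787, 0.0259, 0.3101]
ee_rot: [-3.139, -0.001, 1.554]
wrist_force: [0.1, -0.3, -0.5]
width: 0.0139
```

Run:
```python
from h import *
from bench import robot
o=robot.get_obs();print(o['tool_pos'],o['ee_rot'],o['wrist_force'],o['width'])
p,d,c=snap(robot,"wrist","w12")
```

```text
[0.47870461 0.02585099 0.31013633] [-3.13945172e+00 -8.47161140e-04  1.55423425e+00] [ 0.0872319  -0.30317101 -0.46247516] 0.013904133545502068
```

View pics/w12.png

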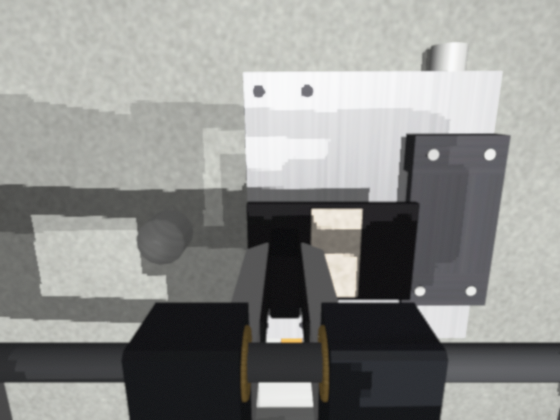

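The holder is level over the ledge, with the lip at (455,220). I'll compare the plate and lip poses.

Run:
```python
from h import *
c=cam("w12");d=np.load("pics/w12.npy")
v,u=np.mgrid[:420,:560]; X=np.stack([u,v,np.ones_like(u)],-1)@np.linalg.inv(c['mtx']).T*d[...,None]
W=(X-c['t'])@c['R'];H=W[...,2]
print('plate H',np.median(H[260:290,390:410]),np.median(H[205:225,255:265]),np.median(H[205:225,390:410]))
w=(v>190)&(v<300)&(u>235)&(u<425)
zp=np.median(H[205:225,390:410])
for r in rect(c,w&(abs(H-zp)<.012),zp,300): print('plate',r)
for r in rect(c,(u>380)&(H>.042)&(H<.06)&(v<306),.05,800): print('lip',r)
lm=(u>380)&(H>.042)&(H<.06)
def fit(P):
    vx,vy,x0,y0=cv2.fitLine(P.astype(np.float32),cv2.DIST_HUBER,0,.01,.01).ravel(); return np.round([x0,y0],1),round(np.degrees(np.arctan2(vy,vx)),2)
T=[(q,min(np.nonzero(lm[:,q])[0])) for q in range(420,500)]; print('lip +y',fit(ray(c,T,.05)[:,:2]*1000))
B=[(q,max(np.nonzero(lm[:305,q])[0])) for q in range(430,480)]; print('lip -y',fit(ray(c,B,.05)[:,:2]*1000))
F=[(min(np.nonzero(lm[r])[0]),r) for r in range(140,195)]; print('lip front',fit(ray(c,F,.05)[:,:2]*1000))
pm=w&(abs(H-zp)<.012)
T=[(q,min(np.nonzero(pm[:,q])[0])) for q in range(260,400)]; print('plate +y',fit(ray(c,T,zp)[:,:2]*1000))
F=[(max(np.nonzero(pm[r])[0]),r) for r in range(210,290)]; print('plate front',fit(ray(c,F,zp)[:,:2]*1000))
```

```text
plate H 0.1034159124351157 0.10358445603832903 0.10347875453689089
plate (np.int32(11859), array([347.7, 240.8]), array([512.4,  32.3]), array([503.4,  26.5]), array([56. , 89.5]), 89.1)
lip (np.int32(14525), array([455.2, 215.1]), array([592.7,  28.7]), array([590. ,  22.9]), array([120. ,  62.8]), 89.3)
lip +y (array([590.7,  82.7], dtype=float32), np.float32(-0.94))
lip -y (array([600.7, -36.4], dtype=float32), np.float32(-0.87))
lip front (array([559.7,  62.8], dtype=float32), np.float32(89.52))
plate +y (array([501.1,  54.6], dtype=float32), np.float32(-0.92))
plate front (array([547.9,  26.9], dtype=float32), np.float32(89.08))
```

move_arm([
  [[0,-0.023,0,0.1,0,0,0],[0,-0.023,0,0.25,0,0,0],[0,-0.023,0,0.4,0,0,0],[0,-0.023,0,0.5,0,0,0],[0,-0.023,0,0.6,0,0,0],[0,-0.023,0,0.66,0,0,0],[0,-0.023,0,0.66,0,0,0],[0,-0.023,0,0.66,0,0,0]],
])

```text
time: 19.87
tool_pos: [0.479, 0.0236, 0.245]
ee_rot: [-3.141, -0.0, 1.556]
wrist_force: [0.9, 0.7, -0.5]
width: 0.0137
```

move_arm([
  [[0,0,0,0.01,0,0,0],[0,0,0,0.02,0,0,0],[0,0,0,0.02,0,0,0],[0,0,0,0.02,0,0,0]],
])

```text
time: 20.2
tool_pos: [0.4792, 0.0234, 0.2436]
ee_rot: [3.141, -0.0, 1.556]
wrist_force: [-0.2, -0.4, -1.2]
width: 0.014
```

Run:
```python
from h import *
from bench import robot
o=robot.get_obs();print(o['tool_pos'],o['ee_rot'],o['wrist_force'],o['wrist_torque'])
p,d,c=snap(robot,"wrist","w13");p,d,c=snap(robot,"scene","s13")
a=cv2.imread("pics/w13.png"); b=cv2.resize(p[150:270,190:350,::-1],None,fx=2.3,fy=2.3)
b=np.vstack([b,np.zeros((420-b.shape[0],b.shape[1],3),np.uint8)])
cv2.imwrite("pics/c13.png",np.hstack([cv2.resize(a,(430,420)),b]))
```

```text
[0.47916625 0.02335006 0.24364571] [ 3.14059611e+00 -5.03040801e-05  1.55600255e+00] [-0.16276267 -0.44065385 -1.20753237] [-0.06048174  0.0536532   0.03492944]
```

View pics/c13.png

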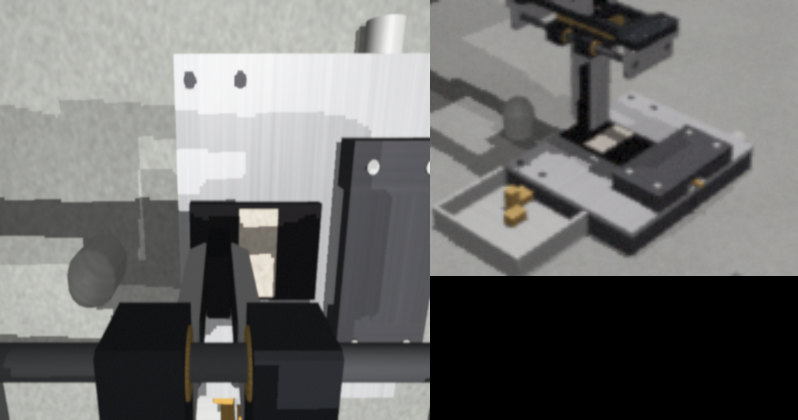

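Offcuts remain in the tray and the plate is about 2 mm above the ledge. I'll lower it to contact.

move_arm([
  [[0,0,0,0.01,0,0,0],[0,0,0,0.02,0,0,0],[0,0,0,0.024,0,0,0],[0,0,0,0.024,0,0,0],[0,0,0,0.024,0,0,0]],
])

```text
time: 20.72
tool_pos: [0.4792, 0.0234, 0.2414]
ee_rot: [3.141, -0.0, 1.556]
wrist_force: [-0.5, -1.3, 4.3]
width: 0.0138
```

move_arm([
  [[0,0,0.03,0,0,0,0],[0,0,0.06,0,0,0,0],[0,0,0.09,0,0,0,0],[0,0,0.12,0,0,0,0],[0,0,0.15,0,0,0,0],[0,0,0.18,0,0,0,0],[0,0,0.2,0,0,0,0],[0,0,0.2,0,0,0,0]],
])

```text
time: 21.38
tool_pos: [0.4991, 0.0231, 0.2414]
ee_rot: [-3.141, -0.0, 1.556]
wrist_force: [-2.7, -0.2, 6.1]
width: 0.0136
```

Run:
```python
from h import *
from bench import robot
o=robot.get_obs();print(o['tool_pos'],o['ee_rot'],o['wrist_force'],o['wrist_torque'])
p,d,c=snap(robot,"wrist","w14");p,d,c=snap(robot,"scene","s14")
a=cv2.imread("pics/w14.png"); b=cv2.resize(p[150:270,190:350,::-1],None,fx=2.3,fy=2.3)
b=np.vstack([b,np.zeros((420-b.shape[0],b.shape[1],3),np.uint8)])
cv2.imwrite("pics/c14.png",np.hstack([cv2.resize(a,(430,420)),b]))
```

```text
[0.49912459 0.02310385 0.24136187] [-3.14123427e+00 -1.00543835e-04  1.55611976e+00] [-2.6701178  -0.15560054  6.07443563] [-0.02172416  0.44010794  0.0107721 ]
```

View pics/c14.png

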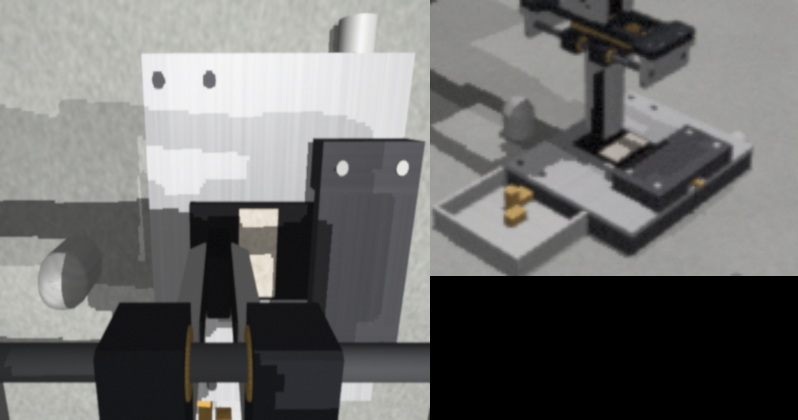

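The front edge has entered under the lip, with only friction force so far. I'll keep pushing.

move_arm([
  [[0,0,0.02,0,0,0,0],[0,0,0.04,0,0,0,0],[0,0,0.06,0,0,0,0],[0,0,0.08,0,0,0,0],[0,0,0.1,0,0,0,0],[0,0,0.12,0,0,0,0],[0,0,0.12,0,0,0,0]],
])

```text
time: 22.07
tool_pos: [0.5102, 0.023, 0.2414]
ee_rot: [-3.138, 0.0, 1.556]
wrist_force: [-6.9, -0.0, 8.4]
width: 0.0137
```

move_arm([
  [[0,0,0.01,0,0,0,0],[0,0,0.02,0,0,0,0],[0,0,0.03,0,0,0,0],[0,0,0.04,0,0,0,0],[0,0,0.04,0,0,0,0],[0,0,0.04,0,0,0,0]],
])

```text
time: 22.57
tool_pos: [0.5137, 0.0229, 0.2415]
ee_rot: [-3.137, 0.0, 1.556]
wrist_force: [-10.2, -0.2, 10.5]
width: 0.014
```

move_arm([
  [[0,0,0.01,0,0,0,0],[0,0,0.02,0,0,0,0],[0,0,0.03,0,0,0,0],[0,0,0.03,0,0,0,0],[0,0,0.03,0,0,0,0]],
])

```text
time: 22.98
tool_pos: [0.5165, 0.0229, 0.2415]
ee_rot: [-3.136, 0.0, 1.556]
wrist_force: [-10.5, -0.3, 11.5]
width: 0.0139
```

move_arm([
  [[0,0,0.01,0,0,0,0],[0,0,0.02,0,0,0,0],[0,0,0.02,0,0,0,0],[0,0,0.02,0,0,0,0]],
])

```text
time: 23.32
tool_pos: [0.5184, 0.0229, 0.2416]
ee_rot: [-3.135, 0.0, 1.556]
wrist_force: [-11.0, -1.5, 12.1]
width: 0.0139
```

Run:
```python
from h import *
from bench import robot
o=robot.get_obs();print(o['tool_pos'],o['ee_rot'],o['wrist_force'],o['wrist_torque'])
p,d,c=snap(robot,"wrist","w15");p,d,c=snap(robot,"scene","s15");p2,_,_=snap(robot,"top","t15")
a=cv2.imread("pics/w15.png"); b=cv2.resize(p[170:240,250:350,::-1],None,fx=3.6,fy=3.6,interpolation=cv2.INTER_CUBIC)
e=cv2.resize(p2[150:195,220:320,::-1],None,fx=3.6,fy=3.6,interpolation=cv2.INTER_CUBIC)
cv2.imwrite("pics/c15.png",np.hstack([cv2.resize(a,(430,414)),np.vstack([b,e])]))
```

```text
[0.51841004 0.02287784 0.24158273] [-3.13531107e+00  8.31185439e-05  1.55637841e+00] [-10.98193751  -1.5234442   12.09051044] [-0.0728654   1.57252852  0.01689638]
```

View pics/c15.png

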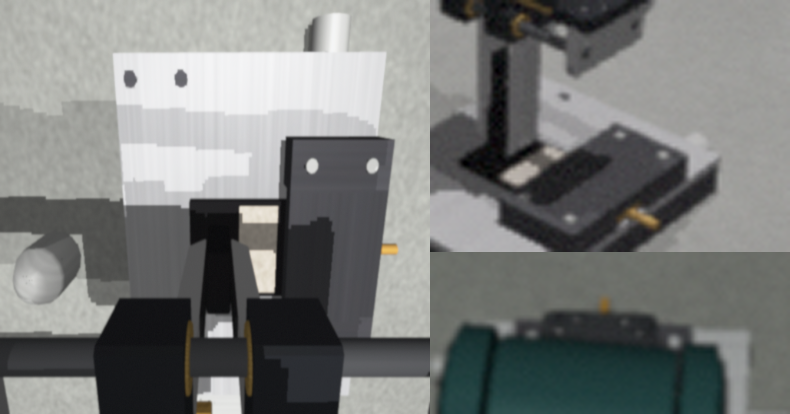

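The pin at the back (390,248) now sticks out further, but the force hasn't jumped yet, so it isn't home. I'll go on in small steps.

move_arm([
  [[0,0,0.01,0,0,0,0],[0,0,0.015,0,0,0,0],[0,0,0.015,0,0,0,0],[0,0,0.015,0,0,0,0]],
])

```text
time: 23.8
tool_pos: [0.5192, 0.0229, 0.2417]
ee_rot: [-3.132, 0.0, 1.557]
wrist_force: [-15.6, -0.9, 14.2]
width: 0.0139
```

move_arm([
  [[0,0,0.01,0,0,0,0],[0,0,0.015,0,0,0,0],[0,0,0.015,0,0,0,0],[0,0,0.015,0,0,0,0]],
])

```text
time: 24.13
tool_pos: [0.5198, 0.0229, 0.2416]
ee_rot: [-3.129, 0.0, 1.557]
wrist_force: [-18.2, -0.0, 16.7]
width: 0.0137
```

Run:
```python
from h import *
from bench import robot
o=robot.get_obs();print(o['tool_pos'],o['ee_rot'],o['wrist_force'],o['wrist_torque'])
def pin(tag):
    p=cv2.imread(f"pics/{tag}.png");c=cam(tag);d=np.load(f"pics/{tag}.npy")
    hsv=cv2.cvtColor(p,cv2.COLOR_BGR2HSV); v,u=np.mgrid[:420,:560]
    X=np.stack([u,v,np.ones_like(u)],-1)@np.linalg.inv(c['mtx']).T*d[...,None]; W=(X-c['t'])@c['R']
    m=(hsv[...,0]>8)&(hsv[...,0]<32)&(hsv[...,1]>90)&(W[...,0]>.6)&(W[...,0]<.68)&(abs(W[...,1]-.02)<.03)
    print(tag,m.sum()); 
    if m.sum(): P=W[m]*1000; print(P.min(0).round(1),P.max(0).round(1),P.mean(0).round(1)); 
    lm=(abs(W[...,2]-.05)<.004)&(W[...,0]>.55)&(W[...,0]<.64)&(abs(W[...,1]-.022)<.05)
    if lm.sum(): print(' lip back x',np.percentile(W[lm][:,0],99.5)*1000,'z',P[:,2].mean() if m.sum() else '')
snap(robot,"wrist","w16");snap(robot,"scene","s16")
for t in ["w3","w15","w16","s14","s15","s16"]: pin(t)
```

```text
[0.51982944 0.02287658 0.24161061] [-3.12870623e+00  3.63618879e-04  1.55659609e+00] [-18.22778593  -0.04870329  16.66409424] [-0.04591764  2.80830825  0.01485968]
w3 52
[621.3  19.5  34.4] [628.1  26.7  50.3] [625.5  22.7  37.7]
 lip back x 621.4276119365691 z 37.65493704537341
w15 209
[621.1  19.5  34.2] [640.7  30.3  50.6] [634.3  22.9  37.2]
 lip back x 621.4018247728926 z 37.161020995461854
w16 219
[620.5  19.2  33.8] [640.6  30.7  51.2] [634.3  23.1  37.2]
 lip back x 621.4194223246632 z 37.17170621668886
s14 12
[618.8  16.1  27.2] [629.   24.8  38.7] [623.8  20.8  34.2]
 lip back x 623.286625252808 z 34.22188193404378
s15 32
[618.5  12.8   9. ] [642.2  47.6  41.1] [629.3  22.4  32.8]
 lip back x 622.6449821312098 z 32.802720160200586
s16 31
[618.9  11.7   9.1] [642.2  45.2  39. ] [629.4  21.8  33.1]
 lip back x 623.5660222960565 z 33.134137120449836
```

The pin tip moved from 628.1 to 640.6 mm (+12.5, full travel) and stopped there while the force rose, so the holder is home. I'll ease the surplus push slightly and let it settle.

move_arm([
  [[0,0,-0.005,0,0,0,0],[0,0,-0.01,0,0,0,0],[0,0,-0.01,0,0,0,0],[0,0,-0.01,0,0,0,0],[0,0,-0.01,0,0,0,0],[0,0,-0.01,0,0,0,0],[0,0,-0.01,0,0,0,0],[0,0,-0.01,0,0,0,0]],
])

```text
time: 24.9
tool_pos: [0.5194, 0.0229, 0.2416]
ee_rot: [-3.131, 0.0, 1.557]
wrist_force: [-15.9, -0.0, 14.6]
width: 0.0139
```

move_arm([
  [[0,0,0,0,0,0,0],[0,0,0,0,0,0,0],[0,0,0,0,0,0,0],[0,0,0,0,0,0,0],[0,0,0,0,0,0,0],[0,0,0,0,0,0,0],[0,0,0,0,0,0,0],[0,0,0,0,0,0,0]],
])

```text
time: 25.57
tool_pos: [0.5194, 0.0229, 0.2416]
ee_rot: [-3.131, 0.0, 1.557]
wrist_force: [-16.6, -0.4, 16.0]
width: 0.0138
```

Run:
```python
from h import *
from bench import robot
o=robot.get_obs();print(o['tool_pos'],o['ee_rot'],o['wrist_force'],o['wrist_torque'],o['width'])
def pin(tag):
    p=cv2.imread(f"pics/{tag}.png");c=cam(tag);d=np.load(f"pics/{tag}.npy")
    hsv=cv2.cvtColor(p,cv2.COLOR_BGR2HSV); v,u=np.mgrid[:420,:560]
    X=np.stack([u,v,np.ones_like(u)],-1)@np.linalg.inv(c['mtx']).T*d[...,None]; W=(X-c['t'])@c['R']
    m=(hsv[...,0]>8)&(hsv[...,0]<32)&(hsv[...,1]>90)&(W[...,0]>.6)&(W[...,0]<.68)&(abs(W[...,1]-.02)<.03)
    P=W[m]*1000; print(tag,P.min(0).round(1),P.max(0).round(1))
    for x0 in (.462,.47,.548,.555):
        q=(abs(W[...,0]-x0)<.003)&(abs(W[...,1]-.03)<.018)&(W[...,2]<.045)&(W[...,2]>.02)
        print(x0,q.sum(),np.median(W[q][:,2])*1000 if q.sum() else '')
snap(robot,"wrist","w17");p,_,_=snap(robot,"scene","s17")
pin("w17")
a=cv2.imread("pics/w17.png"); cv2.imwrite("pics/c17.png",np.hstack([cv2.resize(a,(390,420)),cv2.resize(p[140:320,20:360,::-1],(400,420*1//2+2)) if 0 else cv2.resize(p[140:320,20:195+165,::-1],(410,420))]))
```

```text
[0.51936794 0.02285865 0.24159175] [-3.13112307e+00  3.13415668e-04  1.55651110e+00] [-16.59471639  -0.36330851  16.03012812] [-0.13060382  2.33956545  0.06850456] 0.013842183922332137
w17 [620.9  19.8  34.1] [640.6  30.5  50.8]
0.462 682 29.868475162196212
0.47 682 29.858632134530858
0.548 735 35.58592047224062
0.555 732 35.52301051858457
```

View pics/c17.png

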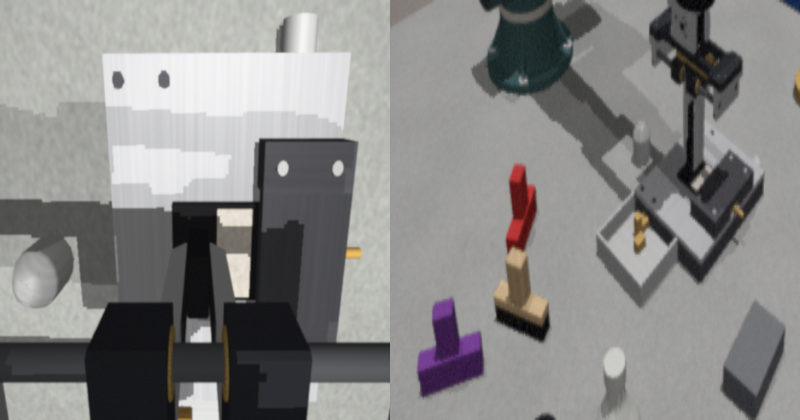

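Run:
```python
from h import *
from bench import robot
c=cam("w17");d=np.load("pics/w17.npy");v,u=np.mgrid[:420,:560]
W=(np.stack([u,v,np.ones_like(u)],-1)@np.linalg.inv(c['mtx']).T*d[...,None]-c['t'])@c['R']
for x0 in (.496,.501,.504,.507,.532,.552):
    q=(abs(W[...,0]-x0)<.0015)&(abs(W[...,1]-.044)<.005)&(W[...,2]<.06); print(x0,q.sum(),np.median(W[q][:,2])*1000 if q.sum() else '')
print(robot.get_obs()['wrist_force'],robot.get_obs()['time'])
print(robot.close_job())
```

```text
0.496 97 29.656614109044693
0.501 108 35.125303376282616
0.504 102 35.06976780180936
0.507 103 35.1939780024789
0.532 107 35.21097022090707
0.552 115 35.372891060459175
[-15.20071807  -0.57389669  14.26540892] 25.6667
the job is handed in; nothing more can be done
None
```

The job is done and handed in at about 25.7 s of the 72 s allowed, with the holder fully home and still gripped. None of my last checks failed or disagreed.

- **Offcuts:** I swept all three off the ledge into the catch tray with the tan brush. The last picture shows the ledge clear and all three in the tray, two of them touching or stacked.
- **Brush:** It stands upright on the bench, within a few millimetres of where I picked it up. The purple and red look-alikes were not touched.
- **Holder:** It lies flat on the ledge, with its top face at 35.1–35.4 mm from rear to front. I pushed it straight in until the pin tip had moved 12.5 mm (628.1 to 640.6 mm). The pin then stayed there while the push force rose from about 11 to 18 N, so the holder is against the shoulders.
- **At hand-in:** After easing the push slightly, the arm was still pressing with about 15–16 N, plus about 14–16 N downward. The pin was at full travel in the last picture, taken just before hand-in. The gripper leans about 0.6° under that push.

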